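# Shim the rocking microscope

### The arm

A 6-joint arm with a two-finger parallel gripper is mounted at the origin on the work surface. World frame = base frame: x ahead of the robot, y to its left, z up, the work surface at z = 0. Lengths are in m, angles in rad, forces in N, time in s.
With the tool pointing down it reaches from about 0.35 to 0.775 m from the base axis. Payload 7.3 kg.
Tool frame: the origin (TCP) lies between the finger pads; the fingertips stand 17 mm ahead of it and the grasp point (between the pads) lies 2 mm behind it; z points along the fingers, y is the line along which they close (so a half turn about z gives the same grasp; the last joint's range is limited). The gripper opens to 92 mm and grips with 3 to 60 N. Pads are 19 mm wide; open, the fingers measure 130 mm over their backs; the gripper's body (75 mm by 190 mm) begins 47 mm behind the grasp point.
Start: joints at [-1.456, 0.342, 1.524, -0, 1.275, -0.146], TCP at [0.135, -0.507, 0.244] pointing down, gripper open.
Joint ranges: [-2.53, 2.53], [-0.77, 2.02], [0.04, 2.7], [-1, 4.14], [0.28, 2.66], [-3.11, 3.11]. Speed limits (rad/s): [2.57, 2.57, 3.14, 3.14, 3.14, 3.14].

### API

Orientations are given as [roll, pitch, yaw] about the fixed x, y, z axes, in that order (R = Rz(yaw) Ry(pitch) Rx(roll)).
In Python, from cell import robot, optics gives the robot as it stands.
- The arm moves only by the tool play_rows, never from a script. Its argument "rows" is a list of rows, each a list of 7 numbers: the shift along the tool's x, y, z in cm, then the turn, a rotation vector about the tool's x, y, z in rad, then the opening, from 0 (shut) to 1 (fully open). In form: [[tx, ty, tz, wx, wy, wz, grip], ...]. A call has 1 to 20 rows; each row is the pose to reach, as a shift and turn from the pose commanded when the call began, along the tool's axes at that moment; what a row does not reach only later rows make up. A row lasts 1/10 s, in which the tool goes at most 50 mm and 8.59 degrees, less where a joint would pass 70% of its speed; a pose out of reach is approached as far as the arm can. A call with a gripper value outside its range is refused whole. The fingers move at their own pace and stop on an object; "squeeze" is the grip in N (left out, the last holds). Time passes only in rows, so rows that repeat a pose let the fingers close. It gives the time, the measured TCP pose, the force, the opening and the grip force at its end, in the units of the state.
- robot.observe(): the state, without advancing time (a new reading comes with each control period).
- optics.read_camera(name): name is "scene" or "top" or "wrist"; returns (picture, depth): 480x640x3 uint8, red, green, blue; 480x640 float32, m along the optical axis (not along the pixel's ray), 0 where there is no reading.
- optics.camera_model(name): a dict with "fx", "fy", "cx", "cy" (pixels), "origin" and "rotation" of the camera in the world; the wrist camera has in their place "tool_from_camera" (4x4, takes a point from camera to tool coordinates, whose origin is the TCP and whose axes are the flange's). Camera axes: x right, y up, looking along -z (the intrinsics and any distortion apply to the point x, -y, -z); pixel columns grow to the right and rows downward; lengths in m; the calibration is good to about 2 mm. A picture is of the moment at which its call begins: read the wrist's pose just before it. camera_model takes no time and is no camera call.
- robot.hand_in(): hands the job in; it is judged then, once.
The state is a dict: "time": time; "qpos": joint angles; "qvel": joint speeds; "joint_efforts": joint torques, N m; "tool_pos": TCP position; "tool_rot": TCP orientation; "contact_force": force on the tool from outside, world axes, zero at the start; "torque": the same for the moment, N m; "opening": finger opening in m; "grip_force": force on a finger pad.
Only numpy, scipy, OpenCV 4.12 (cv2) and the standard library are available. Lean on these libraries where they do the work, as an engineer would, in place of code of your own. Each camera call takes 0.05 s, during which the arm holds its last target. There are 200 camera calls.

### The job

The microscope rocks because one of the two rubber feet at its rear edge (the column side, away from the eyepieces) does not reach the bench, and it is not known which. Find that foot with the tapered feeler blade, slide the blade straight in under it, flat on the bench and centred on the foot, until it drags and is firmly nipped (a push of about 8 N), and leave it there. Do it gently, never forcing the blade, and leave the other things on the bench where they are.

Things in the scene. Friction and masses are not known exactly. Their poses are not given: they have to be found in the camera images.
- scope: white stereo microscope, heavy: a push does not move it. Origin: centre of its 250 x 200 mm base, at bench level. Its x axis points from the rear edge (x = -125 mm) to the eyepieces. Base plate 18 to 48 mm above the bench, column 70 mm inside the rear edge, head up to 360 mm. Two rear feet, black rubber, centred at x = -100, y = -70 and +70 mm
- foot_a (a point): point on the bench below the middle of the rear face of the rear foot at y = -70 mm; axes as the microscope's: the blade slides in along +x. Foot 28 x 28 mm, reaching 28 mm from here along +x; the base overhangs by 11 mm towards -x. One rear foot stands on the bench and stops the blade's tip at its face; the other ends at an unknown height of 5 to 9 mm over the bench
- foot_b (a point): the same for the rear foot at y = +70 mm
- shim_grip (a point): tapered feeler blade, about 70 g: centre of its upright red handle, 44 mm long (x), 18 mm wide (y), 46 mm tall, so 23 mm above the blade's flat underside. Its x axis points to the tip. Ahead of the handle is a brass wedge 24 mm wide, 95 mm long, 13.5 mm thick at the handle falling evenly to 3 mm at the tip
- shim_tip (a point): middle of the blade's tip, on its underside, 117 mm ahead of the handle's centre; axes as the blade's. Under the short foot the wedge meets the foot with the tip 18 to 54 mm past the foot's rear face; pushed in there with 6 to 12 N it stays nipped by friction
- table: the white bench top, its surface at height 0
- dish: round clear petri dish 94 mm wide, 15 mm high, on the microscope's stage. To be left alone. Origin at the centre of its underside
- dish_stack: stack of three clear petri dishes, 94 mm wide, 45 mm high. To be left alone. Origin at the centre of its underside
- bottle: small clear bottle with a green cap, 56 mm wide, 130 mm high. To be left alone. Origin at the centre of its underside
- radio: black handheld radio lying on its back, 115 x 58 x 37 mm with an aerial 100 mm long. To be left alone. Origin at the centre of its underside
- marker: white marker pen with a blue cap, 120 mm long, 15 mm thick. To be left alone. Origin at the centre of its underside
- tweezers: steel tweezers, 120 mm long, 6 mm thick. To be left alone. Origin at the centre of its underside
- loupe: black loupe, 44 mm wide, 34 mm high. To be left alone. Origin at the centre of its underside
Things that resemble listed ones, but are neither listed nor needed, are in the scene too. Of the things that look like the part that bears shim_grip, take the one that is farthest to the robot's left at the start.

How it is judged:
At the end, for the whole second after the job is handed in: the blade lies flat (within 0.06 rad), at rest and released, along the microscope's x axis within 0.2 rad, its tip at least 12 mm past the rear face of a rear foot and within 14 mm of that foot's middle line, and nipped: the bench carries more than 2 N from it (its own weight is under 1 N) (((x of shim_tip in the frame of scope above -0.102 m and y of shim_tip in the frame of scope between -0.084 and -0.056 m) or (x of shim_tip in the frame of scope above -0.102 m and y of shim_tip in the frame of scope between 0.056 and 0.084 m)) and contact force between shim and table above 2 N and angle between the x axis of shim_tip and the x axis of scope, either way round below 0.2 rad and angle between shim_tip's own z axis and vertical below 0.06 rad and linear speed of shim below 0.01 m/s); the robot touches nothing.
It fails at once if the blade is forced: more than 40 N between the blade and the bench while its tip is past the face of a foot (contact force between shim and table above 40 N and x of shim_tip in the frame of scope above -0.112 m).
It fails at once if another thing on the bench is moved by more than 30 mm (distance of any of dish, dish_stack, bottle, radio, marker, tweezers, loupe from where it was at the start of the episode above 0.03 m).
It also fails if it takes over 51 s, if anything falls off the work surface, if the arm or the gripper's body presses on something with over 40 N, if the wrist force passes 120 N, or if a joint passes its speed limit or range.

## Working session

There is one attempt and no reset: what is moved stays moved. The work goes in short steps, Python scripts to look and compute and a tool call to move; the robot and the scene stay as the last step left them, time stands still between calls to the robot, and variables do not carry over. Pictures are saved under pics/ and viewed, at most 10 in all, crops included, and the job is handed in when it is done.

Besides the shell and the picture viewer there is one more tool, called after "Emit:" as name(argument=value, ...) on one line, values as JSON. play_rows: Moves the arm, as the interface text tells. Its arguments: {"type":"object","properties":{"rows":{"type":"array"},"squeeze":{"type":"number"}},"required":["rows"]}

```bash
mkdir -p pics; ls; python3 - <<'E'
from cell import robot, optics
import cv2,numpy as np
for n in("scene","top"):
    p,d=optics.read_camera(n); cv2.imwrite(f"pics/{n}0.png",p[:,:,::-1]); np.savez(f"{n}0.npz",p=p,d=d)
    print(n,optics.camera_model(n))
print(optics.camera_model("wrist")); print(robot.observe())
E
```

```text
pics
scene {'fx': 588.4252500479372, 'fy': 588.4252500479372, 'cx': 311.92368091020774, 'cy': 237.0710976851043, 'origin': array([0.99615277, 0.88409553, 0.92175862]), 'rotation': array([ 0.803301  , -0.00268679,  2.6442835 ])}
top {'fx': 435.6555527472932, 'fy': 435.6555527472932, 'cx': 308.7659953511864, 'cy': 241.89264176896486, 'origin': array([0.50551924, 0.09173266, 1.00990717]), 'rotation': array([ 0.08843713, -0.02139077, -1.59116705])}
{'fx': 408.2475491902861, 'fy': 408.2475491902861, 'cx': 323.5932545296298, 'cy': 239.6689112676084, 'tool_from_camera': array([[ 1.75177620e-04,  9.60141298e-01,  2.79515039e-01,
         7.58145161e-02],
       [ 9.99999526e-01,  9.95152929e-05, -9.68557112e-04,
        -6.42828420e-04],
       [-9.57767704e-04,  2.79515076e-01, -9.60140826e-01,
        -1.41322835e-01],
       [ 0.00000000e+00,  0.00000000e+00,  0.00000000e+00,
         1.00000000e+00]])}
{'time': 0.1, 'qpos': array([-1.45601397e+00,  3.42624332e-01,  1.52491911e+00, -1.37372626e-05,
        1.27538716e+00, -1.45986296e-01]), 'qvel': array([-0.00122651, -0.00240214, -0.00411208, -0.00123164, -0.00167259,
        0.00067996]), 'joint_efforts': array([ 7.50357467e-04, -4.32007062e+01, -2.44693440e+01,  7.18272314e-02,
        5.25852456e-02, -4.95317613e-05]), 'tool_pos': array([ 0.13534288, -0.50690644,  0.24313018]), 'tool_rot': array([-3.14026703e+00, -1.81632061e-04,  2.60772545e-01]), 'contact_force': array([ 0.71803331,  0.40590149, -0.40147342]), 'torque': array([-0.01458651, -0.01962115, -0.0225902 ]), 'grip_force': 0.0, 'opening': 0.09176114220721751}
```

View pics/top0.png

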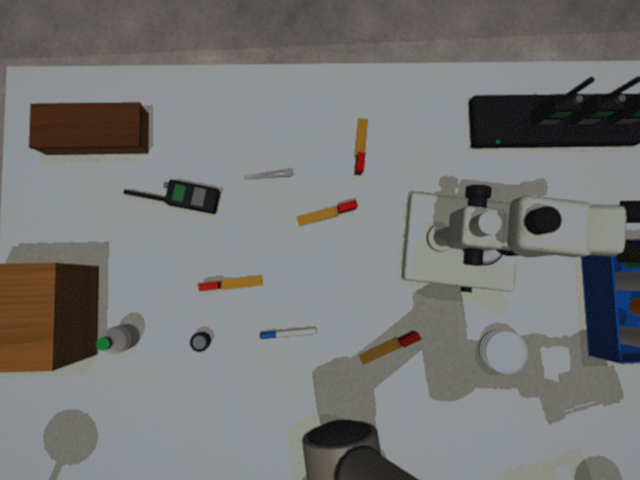

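View pics/scene0.png

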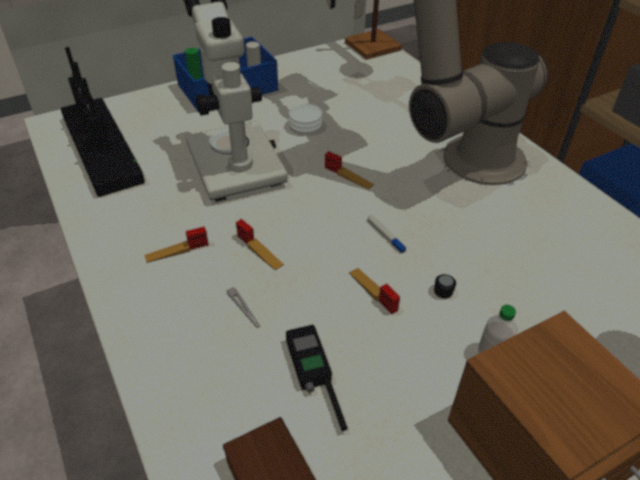

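The top view has world −y to the right and +x up. Four blades are visible. The one farthest left has its red handle near (208,286) and its tip near (262,281), already pointing towards −y. The scope's rear edge runs from (410,192) to (403,280), with the eyepieces to the right.

```bash
cat > h.py <<'E'
import numpy as np,cv2
from scipy.spatial.transform import Rotation as R
from cell import robot,optics
def cam(n,obs=None):
    m=optics.camera_model(n)
    if n!="wrist": return m,R.from_euler('xyz',m['rotation']).as_matrix(),np.array(m['origin'])
    T=m['tool_from_camera'];Rt=R.from_euler('xyz',obs['tool_rot']).as_matrix()
    return m,Rt@T[:3,:3],Rt@T[:3,3]+obs['tool_pos']
def ray(c,u,v,z):
    m,Rc,o=c; d=Rc@np.array([(u-m['cx'])/m['fx'],-(v-m['cy'])/m['fy'],-1]); return o+d*(z-o[2])/d[2]
def pt(c,u,v,dep):
    m,Rc,o=c; return o+Rc@np.array([(u-m['cx'])/m['fx'],-(v-m['cy'])/m['fy'],-1])*dep
def masks(p):
    h=cv2.cvtColor(p,cv2.COLOR_RGB2HSV); H,S,V=cv2.split(h)
    red=((H<6)|(H>172))&(S>150)&(V>70); br=(H>12)&(H<28)&(S>130)&(V>70)
    return red.astype(np.uint8),br.astype(np.uint8)
E
python3 - <<'E'
from h import *
z=np.load("top0.npz");p,d=z['p'],z['d'];c=cam("top")
red,br=masks(p)
for nm,m,zz in(("red",red,.046),("brass",br,.008)):
    m=m.copy(); m[:, :180]=0;m[:,300:]=0;m[:260]=0;m[310:]=0
    cs,_=cv2.findContours(m,0,2);k=max(cs,key=cv2.contourArea);r=cv2.minAreaRect(k)
    b=cv2.boxPoints(r);print(nm,r);
    for q in b: print(q,ray(c,*q,zz)[:2].round(4), d[int(q[1]),int(q[0])])
    print('c',ray(c,*r[0],zz).round(4), pt(c,*r[0],d[int(r[0][1]),int(r[0][0])]).round(4))
# scope plate by height from depth
v,u=np.mgrid[:480,:640]; m,Rc,o=c
P=np.stack([(u-m['cx'])/m['fx'],-(v-m['cy'])/m['fy'],-np.ones_like(u,float)],-1)*d[...,None]@Rc.T+o
pl=((abs(P[...,2]-.048)<.009)&(u>380)&(u<530)&(v>170)&(v<310)).astype(np.uint8)
pl=cv2.morphologyEx(pl,2,np.ones((3,3)))
cs,_=cv2.findContours(pl,0,2);k=max(cs,key=cv2.contourArea);r=cv2.minAreaRect(k);print(r)
for q in cv2.boxPoints(r): print(q,ray(c,*q,.048).round(4))
cv2.imwrite("pics/pl.png",np.hstack([pl[160:320,380:540]*255]))
# fits: left edge and bottom/top edges on pixels
def fit(pts): 
    vx,vy,x,y=cv2.fitLine(np.float32(pts),cv2.DIST_HUBER,0,.01,.01).ravel(); return np.array([vx,vy]),np.array([x,y])
L=[ray(c,np.nonzero(pl[y])[0].min(),y,.048)[:2] for y in range(200,275)]
B=[ray(c,x,np.nonzero(pl[:,x])[0].max(),.048)[:2] for x in range(415,505)]
T=[ray(c,x,np.nonzero(pl[:,x])[0].min(),.048)[:2] for x in range(415,465)]
for n,e in zip("LBT",(L,B,T)): a,b=fit(e);print(n,a,b,np.arctan2(a[1],a[0]))
E
```

```text
red ((208.39633178710938, 285.5671081542969), (6.736324310302734, 19.43595314025879), 83.6598129272461)
[198.36584 283.29272] [0.504  0.3132] 0.95576924
[217.68292 281.14636] [0.5078 0.271 ] 0.95495296
[218.42682 287.8415 ] [0.4932 0.2694] 0.9609804
[199.10974 289.98785] [0.4894 0.3115] 0.9534899
c [0.4986 0.2913 0.046 ] [0.4986 0.2913 0.0458]
brass ((240.5742645263672, 282.2425842285156), (9.353349685668945, 41.89106369018555), 84.2894058227539)
[219.26733 279.67328] [0.5112 0.2745] 1.0013344
[260.9505  275.50494] [0.5187 0.1795] 1.0028917
[261.8812 284.8119] [0.4975 0.1776] 0.9984492
[220.19803 288.98022] [0.49   0.2724] 0.99094486
c [0.5043 0.2261 0.008 ] [0.5043 0.2264 0.0055]
((461.556640625, 243.35794067382812), (111.62513732910156, 94.66163635253906), 5.04245138168335)
[401.8 285.6] [ 0.4898 -0.134   0.048 ]
[410.12018 191.30472] [ 0.7005 -0.1611  0.048 ]
[521.3133  201.11588] [ 0.674  -0.4128  0.048 ]
[512.9931  295.41116] [ 0.463  -0.3806  0.048 ]
L [ 0.99176747 -0.12805212] [ 0.5998458  -0.14955331] -0.12840468
B [0.12990253 0.9915268 ] [ 0.4898574  -0.25672597] 1.4405257
T [0.12707716 0.9918928 ] [ 0.6912252  -0.22734489] 1.4433746
```

```bash
cat >> h.py <<'E'
def rel(targets):
    """targets: world x,y,z,yaw (tool straight down) -> rows in cm/rad from present pose"""
    o=robot.observe();R0=R.from_euler('xyz',o['tool_rot'])
    for t in targets:
        dp=R0.inv().apply(np.array(t[:3])-o['tool_pos'])*100
        w=(R0.inv()*R.from_euler('xyz',[np.pi,0,t[3]])).as_rotvec()
        print(dp.round(2).tolist(),w.round(3).tolist())
E
python3 -c "
from h import *
rel([(.35,-.2,.24,.8),(.42,.05,.22,1.3),(.4986,.2913,.17,1.654)])"
```

```text
[28.65, -24.12, 0.35] [-0.001, -0.001, -0.539]
[41.86, -46.47, 2.38] [-0.001, -0.001, -1.039]
[55.68, -67.75, 7.41] [-0.001, -0.001, -1.393]
```

Emit:
play_rows(rows=[[28.6,-24.1,0.3,0,0,-0.54,1],[28.6,-24.1,0.3,0,0,-0.54,1],[28.6,-24.1,0.3,0,0,-0.54,1],[28.6,-24.1,0.3,0,0,-0.54,1],[28.6,-24.1,0.3,0,0,-0.54,1],[28.6,-24.1,0.3,0,0,-0.54,1],[28.6,-24.1,0.3,0,0,-0.54,1],[41.9,-46.5,2.4,0,0,-1.04,1],[41.9,-46.5,2.4,0,0,-1.04,1],[41.9,-46.5,2.4,0,0,-1.04,1],[41.9,-46.5,2.4,0,0,-1.04,1],[41.9,-46.5,2.4,0,0,-1.04,1],[55.7,-67.7,7.4,0,0,-1.393,1],[55.7,-67.7,7.4,0,0,-1.393,1],[55.7,-67.7,7.4,0,0,-1.393,1],[55.7,-67.7,7.4,0,0,-1.393,1],[55.7,-67.7,7.4,0,0,-1.393,1],[55.7,-67.7,7.4,0,0,-1.393,1],[55.7,-67.7,7.4,0,0,-1.393,1],[55.7,-67.7,7.4,0,0,-1.393,1]])

```text
time: 2.1
tool_pos: [0.4983, 0.2908, 0.1686]
tool_rot: [-3.139, 0.001, 1.656]
contact_force: [0.0, -1.6, 0.0]
opening: 0.0915
grip_force: 0.0
```

```bash
cat > w.py <<'E'
from h import *
import sys
o=robot.observe();p,d=optics.read_camera("wrist");c=cam("wrist",o)
cv2.imwrite(sys.argv[1],p[:,:,::-1]);np.savez("w.npz",p=p,d=d)
print(o['time'],o['tool_pos'].round(4),o['tool_rot'].round(4))
red,br=masks(p)
for nm,m,zz in(("red",red,.046),("brass",br,.008)):
    cs,_=cv2.findContours(m,0,2)
    for k in sorted(cs,key=cv2.contourArea)[-2:]:
        r=cv2.minAreaRect(k)
        print(nm,np.round(r[0]),np.round(r[1]),ray(c,*r[0],zz)[:2].round(4),[ray(c,*q,zz)[:2].round(4).tolist() for q in cv2.boxPoints(r)])
E
python3 w.py pics/w1.png
```

```text
2.1 [0.4983 0.2908 0.1686] [-3.1394e+00  1.1000e-03  1.6556e+00]
red [324. 232.] [61. 25.] [0.4986 0.2948] [[0.4887, 0.3147], [0.505, 0.3161], [0.509, 0.2739], [0.492, 0.2725]]
brass [ 86. 366.] [42.  8.] [0.3076 0.15  ] [[0.3029, 0.1687], [0.3095, 0.1706], [0.3126, 0.1307], [0.3057, 0.1287]]
brass [324. 292.] [82. 29.] [0.5037 0.2352] [[0.4896, 0.2686], [0.512, 0.2705], [0.5188, 0.1997], [0.4949, 0.1977]]
```

View pics/w1.png

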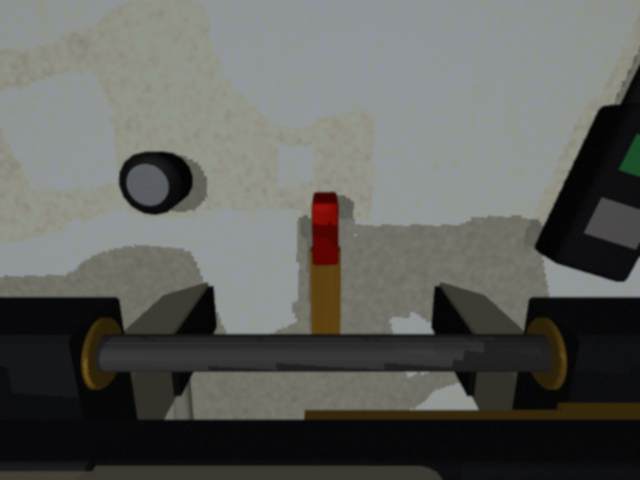

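The wrist view shows the red handle at (324,228), aligned with the fingers and centred between them. The blade below it runs towards the tip. I'll descend and grip.

Emit:
play_rows(rows=[[0.1,0,5,0,0,0,1],[0.1,0,9,0,0,0,1],[0.1,0,12,0,0,0,1],[0.1,0,13.5,0,0,0,1],[0.1,0,14.2,0,0,0,1],[0.1,0,14.2,0,0,0,0.5],[0.1,0,14.2,0,0,0,0],[0.1,0,14.2,0,0,0,0],[0.1,0,14.2,0,0,0,0],[0.1,0,14.2,0,0,0,0],[0.1,0,14.2,0,0,0,0],[0.1,0,14.2,0,0,0,0]], squeeze=25)

```text
time: 3.35
tool_pos: [0.4989, 0.2915, 0.0278]
tool_rot: [3.141, 0.0, 1.654]
contact_force: [0.2, 0.5, -0.6]
opening: 0.0402
grip_force: 0.0
```

```bash
python3 - <<'E'
from h import *
o=robot.observe();print(o['contact_force'],o['tool_pos'],o['tool_rot'])
p,d=optics.read_camera("top");c=cam("top");red,br=masks(p)
for m,zz in((red,.046),(br,.008)):
    m=m.copy(); m[:, :180]=0;m[:,300:]=0;m[:260]=0;m[310:]=0
    cs,_=cv2.findContours(m,0,2)
    if cs: k=max(cs,key=cv2.contourArea);r=cv2.minAreaRect(k);print(r,[ray(c,*q,zz)[:2].round(4).tolist() for q in cv2.boxPoints(r)])
E
```

```text
[ 0.22377464  0.50622193 -0.62186688] [0.49891249 0.29150353 0.02778233] [3.14144169e+00 5.70644081e-05 1.65390328e+00]
((240.63970947265625, 282.3274230957031), (9.159918785095215, 41.821571350097656), 83.9909896850586) [[0.5105, 0.2743], [0.5186, 0.1795], [0.4978, 0.1775], [0.4898, 0.2721]]
```

Emit:
play_rows(rows=[[0,0,0,0,0,0,0],[0,0,0,0,0,0,0],[0,0,0,0,0,0,0],[0,0,0,0,0,0,0],[0,0,0,0,0,0,0],[0,0,-2,0,0,0,0],[0,0,-5,0,0,0,0],[0,0,-7,0,0,0,0]])

```text
time: 4.2
tool_pos: [0.4993, 0.2916, 0.0992]
tool_rot: [3.14, -0.0, 1.654]
contact_force: [1.1, -0.3, -0.9]
opening: 0.018
grip_force: 25.0
```

```bash
python3 -c "
from h import *
rel([(.552,.035,.1,1.442)])"
```

```text
[-26.01, 3.12, -0.09] [0.001, -0.0, 0.212]
```

Emit:
play_rows(rows=[[-4,0.5,0,0,0,0.04,0],[-8,1,0,0,0,0.08,0],[-12,1.5,0,0,0,0.12,0],[-16,2,0,0,0,0.16,0],[-20,2.5,0,0,0,0.2,0],[-23,2.8,0,0,0,0.212,0],[-25,3.1,0,0,0,0.212,0],[-26,3.1,0,0,0,0.212,0],[-26,3.1,0,0,0,0.212,0],[-26,3.1,0,0,0,0.212,0],[-26,3.1,0,0,0,0.212,0]])

```text
time: 5.3
tool_pos: [0.5511, 0.0361, 0.0977]
tool_rot: [-3.141, -0.0, 1.443]
contact_force: [0.4, -0.6, -0.1]
opening: 0.0182
grip_force: 25.0
```

```bash
python3 w.py pics/w2.png; python3 - <<'E'
from h import *
p,d=optics.read_camera("top");cv2.imwrite("pics/t2.png",cv2.resize(p[150:330,280:540,::-1],None,fx=3,fy=3,interpolation=cv2.INTER_CUBIC));np.savez("top2.npz",p=p,d=d)
E
```

```text
5.3 [0.5511 0.0361 0.0977] [-3.1414e+00 -1.0000e-04  1.4431e+00]
red [548. 310.] [69. 37.] [0.6643 0.0031] [[0.6464, 0.0151], [0.6614, 0.025], [0.6828, -0.0093], [0.6674, -0.0201]]
red [324. 291.] [84. 53.] [0.5503 0.0286] [[0.5401, 0.0526], [0.5662, 0.0492], [0.5611, 0.003], [0.5334, 0.0066]]
brass [320. 401.] [421.  34.] [ 0.5354 -0.066 ] [[0.3926, -0.0614], [0.3999, -0.0354], [0.6743, -0.0705], [0.6747, -0.0975]]
brass [499. 210.] [164.  45.] [0.6549 0.0493] [[0.6303, 0.093], [0.6538, 0.0971], [0.6821, 0.001], [0.6561, -0.0045]]
```

View pics/w2.png

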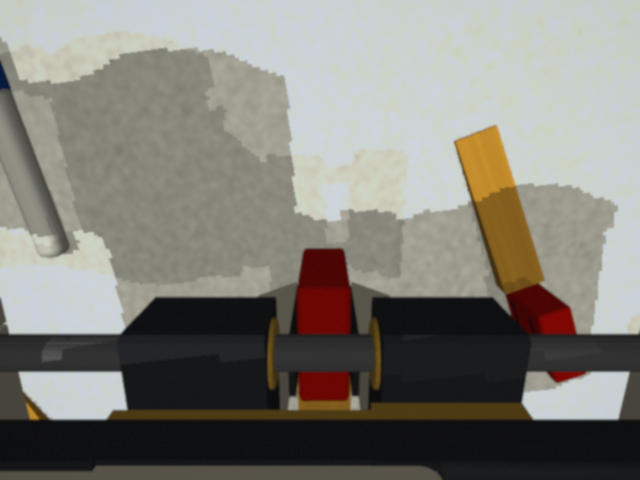

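View pics/t2.png

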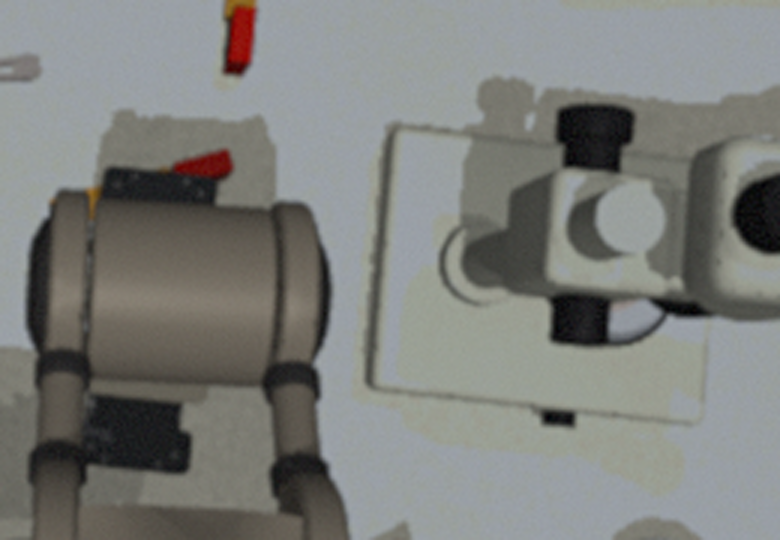

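The top view confirms the scope's rear-edge corners at about (411,192) and (403,279) in full-frame pixels. The wrist view shows a spare blade near (0.66, 0.05), clear of the foot_a path. I'll line up with foot_a and lower.

Emit:
play_rows(rows=[[-1,0.2,0,0,0,0,0],[-2.5,0.48,1,0,0,0,0],[-4,0.48,3,0,0,0,0],[-4,0.48,5,0,0,0,0],[-4,0.48,6.2,0,0,0,0],[-4,0.48,6.6,0,0,0,0],[-4,0.48,6.8,0,0,0,0],[-4,0.48,6.8,0,0,0,0],[-4,0.48,6.8,0,0,0,0],[-4,0.48,6.8,0,0,0,0]])

```text
time: 6.4
tool_pos: [0.5514, -0.0053, 0.0304]
tool_rot: [3.14, 0.0, 1.442]
contact_force: [0.1, -0.2, -1.1]
opening: 0.0178
grip_force: 25.0
```

```bash
cat > st.py <<'E'
from h import *
o=robot.observe();ex=np.array([-.1285,-.9917]);n=np.array([.9917,-.1285]);t=o['tool_pos'];F=o['contact_force']
print(o['time'],t.round(4),o['tool_rot'].round(4),'s_tip-face mm',1000*(t[:2]@ex+.1155-.081),'n',t[:2]@n,'F',F.round(2),'Fs',F[:2]@ex,'tq',o['torque'].round(2))
E
python3 st.py
```

```text
6.4 [ 0.5514 -0.0053  0.0304] [3.1402e+00 1.0000e-04 1.4422e+00] s_tip-face mm -31.114564173237074 n 0.5475133255499639 F [ 0.06 -0.17 -1.11] Fs 0.16311744565504663 tq [ 0.03 -0.16 -0.01]
```

Lower the last 2 mm in small steps.

Emit:
play_rows(rows=[[0,0,0.1,0,0,0,0],[0,0,0.15,0,0,0,0],[0,0,0.15,0,0,0,0]])

```text
time: 6.7
tool_pos: [0.5509, -0.0053, 0.0282]
tool_rot: [-3.142, 0.0, 1.442]
contact_force: [0.4, -0.3, -0.1]
opening: 0.018
grip_force: 25.0
```

Emit:
play_rows(rows=[[0,0,0.05,0,0,0,0],[0,0,0.05,0,0,0,0]])

```text
time: 6.9
tool_pos: [0.5509, -0.0054, 0.0276]
tool_rot: [-3.142, 0.0, 1.442]
contact_force: [0.4, 0.1, 0.2]
opening: 0.018
grip_force: 25.0
```

Emit:
play_rows(rows=[[0,0,0.05,0,0,0,0],[0,0,0.05,0,0,0,0]])

```text
time: 7.1
tool_pos: [0.551, -0.0054, 0.0276]
tool_rot: [3.141, 0.0, 1.442]
contact_force: [-2.1, 0.6, 4.3]
opening: 0.0179
grip_force: 25.0
```

Emit:
play_rows(rows=[[-0.5,0,-0.02,0,0,0,0],[-1,0,-0.02,0,0,0,0],[-1.5,0,-0.02,0,0,0,0],[-2,0,-0.02,0,0,0,0],[-2.3,0,-0.02,0,0,0,0],[-2.5,0,-0.02,0,0,0,0],[-2.5,0,-0.02,0,0,0,0]])

```text
time: 7.8
tool_pos: [0.5479, -0.0307, 0.0276]
tool_rot: [3.141, 0.0, 1.442]
contact_force: [-0.1, 0.5, 4.8]
opening: 0.0176
grip_force: 25.0
```

Emit:
play_rows(rows=[[-0.1,0,0,0,0,0,0],[-0.2,0,0,0,0,0,0],[-0.3,0,0,0,0,0,0],[-0.3,0,0,0,0,0,0]])

```text
time: 8.2
tool_pos: [0.5476, -0.0331, 0.0276]
tool_rot: [3.141, 0.0, 1.442]
contact_force: [0.9, 2.6, 5.7]
opening: 0.0181
grip_force: 25.0
```

Emit:
play_rows(rows=[[-0.1,0,0,0,0,0,0],[-0.2,0,0,0,0,0,0],[-0.2,0,0,0,0,0,0]])

```text
time: 8.5
tool_pos: [0.5473, -0.035, 0.0276]
tool_rot: [3.141, -0.0, 1.442]
contact_force: [-0.2, 2.5, 6.3]
opening: 0.0178
grip_force: 25.0
```

```bash
python3 st.py
```

```text
8.5 [ 0.5473 -0.035   0.0276] [ 3.1412 -0.      1.4419] s_tip-face mm -1.0985752478383652 n 0.5472221453311382 F [-0.22  2.54  6.25] Fs -2.4858103288597806 tq [ 0.41 -0.11 -0.05]
```

Emit:
play_rows(rows=[[-0.1,0,-0.02,0,0,0,0],[-0.2,0,-0.02,0,0,0,0],[-0.2,0,-0.02,0,0,0,0]])

```text
time: 8.8
tool_pos: [0.5468, -0.0372, 0.0276]
tool_rot: [-3.142, 0.0, 1.442]
contact_force: [0.9, 1.9, 4.0]
opening: 0.0177
grip_force: 25.0
```

Emit:
play_rows(rows=[[-0.1,0,0,0,0,0,0],[-0.2,0,0,0,0,0,0],[-0.2,0,0,0,0,0,0]])

```text
time: 9.1
tool_pos: [0.5466, -0.0393, 0.0276]
tool_rot: [-3.142, 0.0, 1.442]
contact_force: [-0.1, 2.5, 4.4]
opening: 0.0178
grip_force: 25.0
```

Emit:
play_rows(rows=[[-0.1,0,0,0,0,0,0],[-0.2,0,0,0,0,0,0],[-0.2,0,0,0,0,0,0]])

```text
time: 9.4
tool_pos: [0.5463, -0.0412, 0.0276]
tool_rot: [-3.142, 0.0, 1.442]
contact_force: [-0.4, 2.3, 4.4]
opening: 0.0179
grip_force: 25.0
```

```bash
python3 st.py
```

```text
9.4 [ 0.5463 -0.0412  0.0276] [-3.1415e+00  2.0000e-04  1.4417e+00] s_tip-face mm 5.205241123831625 n 0.547071486530475 F [-0.39  2.25  4.39] Fs -2.182134006229223 tq [ 0.29 -0.15 -0.06]
```

Emit:
play_rows(rows=[[-0.1,0,-0.01,0,0,0,0],[-0.2,0,-0.01,0,0,0,0],[-0.3,0,-0.01,0,0,0,0],[-0.3,0,-0.01,0,0,0,0]])

```text
time: 9.8
tool_pos: [0.5458, -0.0443, 0.0276]
tool_rot: [-3.141, 0.0, 1.442]
contact_force: [0.8, 0.9, 3.2]
opening: 0.0176
grip_force: 25.0
```

Emit:
play_rows(rows=[[-0.1,0,0,0,0,0,0],[-0.2,0,0,0,0,0,0],[-0.3,0,0,0,0,0,0],[-0.3,0,0,0,0,0,0]])

```text
time: 10.2
tool_pos: [0.5455, -0.0473, 0.0276]
tool_rot: [-3.141, 0.0, 1.442]
contact_force: [0.0, 0.9, 1.3]
opening: 0.0182
grip_force: 25.0
```

Emit:
play_rows(rows=[[-0.1,0,0,0,0,0,0],[-0.2,0,0,0,0,0,0],[-0.3,0,0,0,0,0,0],[-0.3,0,0,0,0,0,0]])

```text
time: 10.6
tool_pos: [0.5451, -0.0502, 0.0276]
tool_rot: [-3.141, 0.0, 1.442]
contact_force: [-0.1, -0.4, 1.1]
opening: 0.0178
grip_force: 25.0
```

```bash
python3 st.py
```

```text
10.6 [ 0.5451 -0.0502  0.0276] [-3.1414e+00  3.0000e-04  1.4418e+00] s_tip-face mm 14.26292529769542 n 0.5470276364092895 F [-0.1 -0.4  1.1] Fs 0.40808780269034317 tq [-0.05 -0.07  0.  ]
```

14 mm past the face without a stop, so foot_a is the short foot. I'll keep going in small steps.

Emit:
play_rows(rows=[[-0.1,0,0,0,0,0,0],[-0.2,0,0,0,0,0,0],[-0.2,0,0,0,0,0,0]])

```text
time: 10.9
tool_pos: [0.5448, -0.0522, 0.0276]
tool_rot: [-3.141, 0.0, 1.442]
contact_force: [-0.6, -0.1, -0.5]
opening: 0.0181
grip_force: 25.0
```

Emit:
play_rows(rows=[[-0.1,0,0,0,0,0,0],[-0.2,0,0,0,0,0,0],[-0.2,0,0,0,0,0,0]])

```text
time: 11.2
tool_pos: [0.5446, -0.0541, 0.0276]
tool_rot: [-3.141, 0.0, 1.442]
contact_force: [-0.5, -0.5, 0.0]
opening: 0.0178
grip_force: 25.0
```

Emit:
play_rows(rows=[[-0.1,0,0,0,0,0,0],[-0.2,0,0,0,0,0,0],[-0.2,0,0,0,0,0,0]])

```text
time: 11.5
tool_pos: [0.5444, -0.0561, 0.0277]
tool_rot: [3.142, 0.0, 1.442]
contact_force: [0.4, 0.2, -1.1]
opening: 0.0177
grip_force: 25.0
```

Emit:
play_rows(rows=[[-0.1,0,0.03,0,0,0,0],[-0.2,0,0.03,0,0,0,0],[-0.2,0,0.03,0,0,0,0]])

```text
time: 11.8
tool_pos: [0.5443, -0.058, 0.0276]
tool_rot: [3.141, 0.0, 1.442]
contact_force: [1.1, 1.0, 2.1]
opening: 0.0181
grip_force: 25.0
```

Emit:
play_rows(rows=[[-0.1,0,0.01,0,0,0,0],[-0.2,0,0.01,0,0,0,0],[-0.2,0,0.01,0,0,0,0]])

```text
time: 12.1
tool_pos: [0.5442, -0.0598, 0.0276]
tool_rot: [3.141, -0.0, 1.442]
contact_force: [1.3, 3.9, 4.6]
opening: 0.0181
grip_force: 25.0
```

Emit:
play_rows(rows=[[-0.1,0,0,0,0,0,0],[-0.2,0,0,0,0,0,0],[-0.2,0,0,0,0,0,0]])

```text
time: 12.4
tool_pos: [0.544, -0.0608, 0.0276]
tool_rot: [3.141, -0.001, 1.442]
contact_force: [1.7, 8.0, 5.2]
opening: 0.018
grip_force: 25.0
```

Emit:
play_rows(rows=[[-0.1,0,0,0,0,0,0],[-0.2,0,0,0,0,0,0],[-0.2,0,0,0,0,0,0]])

```text
time: 12.7
tool_pos: [0.5439, -0.0614, 0.0277]
tool_rot: [3.141, -0.003, 1.442]
contact_force: [3.0, 16.0, 5.5]
opening: 0.0181
grip_force: 25.0
```

Drag rose to about 16 N, which is firmly nipped and a bit over the target. I'll ease the push off before releasing.

Emit:
play_rows(rows=[[0.1,0,-0.01,0,0,0,0],[0.15,0,-0.02,0,0,0,0],[0.15,0,-0.02,0,0,0,0]])

```text
time: 13.0
tool_pos: [0.5439, -0.0614, 0.0276]
tool_rot: [3.141, -0.001, 1.442]
contact_force: [2.5, 7.9, 3.4]
opening: 0.0178
grip_force: 25.0
```

```bash
python3 st.py
```

```text
13.0 [ 0.5439 -0.0614  0.0276] [ 3.1411e+00 -1.0000e-03  1.4420e+00] s_tip-face mm 25.488959226113675 n 0.5472522512817126 F [2.55 7.94 3.4 ] Fs -8.205721535447752 tq [ 1.12 -0.32 -0.01]
```

Emit:
play_rows(rows=[[0.07,0,-0.02,0,0,0,0],[0.13,0,-0.03,0,0,0,0],[0.13,0,-0.03,0,0,0,0]])

```text
time: 13.3
tool_pos: [0.5439, -0.0613, 0.0276]
tool_rot: [3.141, 0.0, 1.442]
contact_force: [1.6, 1.2, -0.5]
opening: 0.0179
grip_force: 25.0
```

```bash
python3 st.py
```

```text
13.3 [ 0.5439 -0.0613  0.0276] [3.1414e+00 3.0000e-04 1.4418e+00] s_tip-face mm 25.41025392371944 n 0.5472504864483139 F [ 1.59  1.17 -0.47] Fs -1.3667820893013276 tq [ 0.32 -0.46  0.07]
```

Emit:
play_rows(rows=[[0,0,0,0,0,0,0.5],[0,0,0,0,0,0,0.5],[0,0,0,0,0,0,0.5],[0,0,0,0,0,0,0.5],[0,0,0,0,0,0,0.5],[0,0,-2,0,0,0,0.5],[0,0,-5,0,0,0,0.5],[2,0,-8,0,0,0,0.5],[6,0,-10,0,0,0,0.5],[10,0,-10,0,0,0,0.5],[10,0,-10,0,0,0,0.5],[10,0,-10,0,0,0,0.5]])

```text
time: 14.5
tool_pos: [0.5564, 0.0388, 0.1277]
tool_rot: [-3.141, 0.0, 1.444]
contact_force: [-0.5, 0.1, -0.2]
opening: 0.0459
grip_force: 0.0
```

```bash
python3 w.py pics/w3.png; python3 - <<'E'
from h import *
p,d=optics.read_camera("scene");cv2.imwrite("pics/s3.png",cv2.resize(p[100:280,150:390,::-1],None,fx=3,fy=3,interpolation=cv2.INTER_CUBIC))
E
```

```text
14.5 [0.5564 0.0388 0.1277] [-3.1414e+00  5.0000e-04  1.4441e+00]
red [623. 321.] [20. 32.] [ 0.7309 -0.024 ] [[0.7209, -0.016], [0.7399, -0.0184], [0.7411, -0.032], [0.7218, -0.0296]]
red [324. 390.] [35. 26.] [ 0.5456 -0.0498] [[0.5391, -0.036], [0.5553, -0.0381], [0.5522, -0.064], [0.5355, -0.0619]]
brass [ 45. 398.] [49. 29.] [ 0.3335 -0.0581] [[0.3176, -0.0457], [0.34, -0.0342], [0.3496, -0.0707], [0.3266, -0.0831]]
brass [472. 206.] [146.  39.] [0.6552 0.0491] [[0.631, 0.0927], [0.6541, 0.097], [0.6816, 0.0014], [0.6564, -0.0041]]
```

View pics/s3.png

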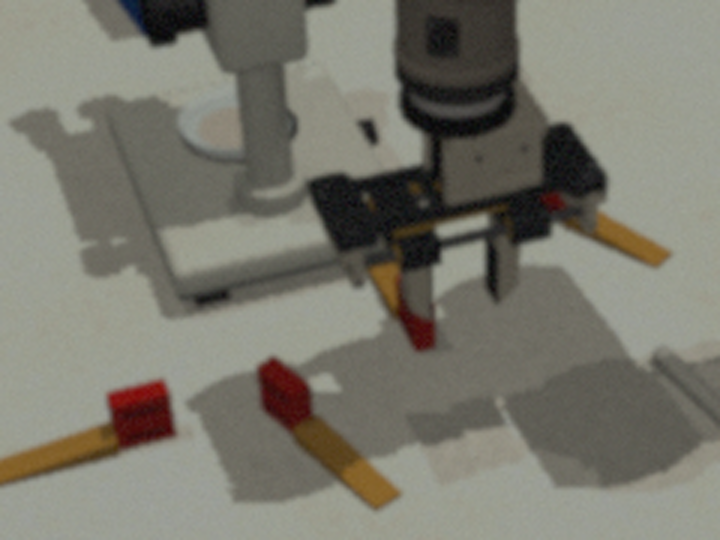

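The released blade stands flat under the near rear foot: its red handle is at (420,330) and the brass runs under the base. The handle position agrees with a tip about 24 mm past the face, and the arm is clear, so I'm handing in.

```bash
python3 -c "
from cell import robot
print(robot.hand_in())"
```

```text
the job is handed in; nothing more can be done
None
```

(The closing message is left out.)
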